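# Clamp a check valve in the trap-test cradle

### The arm

A 6-joint arm with a two-finger parallel gripper is mounted at the origin on the work surface. World frame = base frame: x ahead of the robot, y to its left, z up, the work surface at z = 0. Lengths are in m, angles in rad, forces in N, time in s.
With the tool pointing down it reaches from about 0.25 to 0.725 m from the base axis. Payload 4 kg.
Tool frame: the origin (TCP) lies between the finger pads; the fingertips stand 8 mm ahead of it and the grasp point (between the pads) lies 11 mm behind it; z points along the fingers, y is the direction in which the jaws open and shut (so a half turn about z gives the same grasp; the last joint's range is limited). The gripper opens to 85 mm and grips with 20 to 120 N. Pads are 22 mm wide; open, the fingers measure 114 mm over their backs; the gripper's body (76 mm by 85 mm) begins 54 mm behind the grasp point. The pads swing forward as they close: fully open they stand 13 mm farther back than shut.
Start: joints at [1.195, 0.241, 0.005, 1.335, 0, 1.571], TCP at [0.184, 0.465, 0.239] pointing down, gripper open.
Joint ranges: [-2.72, 2.72], [-1.05, 1.87], [-1.09, 1.28], [-1.99, 2.15], [-1.42, 1.44], [-3.14, 3.14]. Speed limits (rad/s): [2.79, 2.79, 3.14, 3.14, 3.14, 3.14].

### API

Orientations are given as a unit quaternion [x, y, z, w].
In Python, from workcell import * gives the robot as it stands.
- The arm moves only by the tool send_rows, never from a script. Its argument "increments" is a list that holds one entry, the list of rows, each a list of 6 numbers: the shift along the tool's x, y, z in units of 50 mm (1.0 is 50 mm), then the turn, a rotation vector about the tool's x, y, z in units of 10 degrees (1.0 is 10 degrees). In form: [[[x, y, z, ax, ay, az], ...]]. A call has 1 to 8 rows; each row shifts and turns the commanded pose from where the row before left it, along the tool's axes as they then stand; what a row does not reach is not made up. A row lasts 1/8 s, in which the tool goes at most 62.5 mm and 10.7 degrees, less where a joint would pass 70% of its speed; a pose out of reach is approached as far as the arm can. A call with a number of a shift or a turn outside -1 to 1 is refused whole. A call with a gripper value outside its range is refused whole. "grip" is the closure, from 0 (fully open) to 1 (shut), set as the call begins (left out, the last holds). The fingers move at their own pace and stop on an object; the grip force is fixed at half the most. Time passes only in rows, so rows that do not move let the fingers close. It gives the time, the measured TCP pose, the force and the opening at its end, in the units of the state.
- get_obs(): the state, without advancing time (a new reading comes with each control period).
- camera(name): name is "scene" or "top" or "wrist"; returns a dict with "color" (480x640x3 uint8, red, green, blue), "z_map" (480x640 float32, m along the optical axis (not along the pixel's ray), 0 where there is no reading), "intrinsics" (3x3 intrinsics, pixels), "pose" (4x4, takes a point from camera to world coordinates); the wrist camera has in their place "mount" (4x4, takes a point from camera to tool coordinates, whose origin is the TCP and whose axes are the flange's). Camera axes: x right, y down, z forward; pixel columns grow to the right and rows downward; lengths in m; the calibration is good to about 2 mm. A picture is of the moment at which its call begins: read the wrist's pose just before it.
- job_done(): hands the job in, once; it reports no verdict.
The state is a dict: "clock": time; "joint_pos": joint angles; "joint_vel": joint speeds; "tau": joint torques, N m; "eef_pos": TCP position; "tool_rot": TCP orientation; "ft_force": force on the tool from outside, world axes, zero at the start; "ft_torque": the same for the moment, N m; "grip_width": finger opening in m.
Only numpy, scipy, OpenCV 4.12 (cv2) and the standard library are available. Lean on these libraries where they do the work, as an engineer would, in place of code of your own. Each camera call takes 0.05 s, during which the arm holds its last target.

### The job

Set up the flanged brass check valve for its test: lift the sprung bar of the clamp stand out of its keeper and turn it well aside, take the valve off the sloping drain rack and lay it level in the two vee blocks with its end flanges outside them. Then lift the bar and turn it back across the valve and lower it between the keeper lugs so that it clamps the valve, and let go. Leave everything else where it is, including the plain steel sleeve in the rack's other bay.

Things in the scene. Friction and masses are not known exactly. Their poses are not given: they have to be found in the camera images.
- valve_center (a point): Centre of the loose brass check valve (0.3-0.6 kg): barrel 34 mm diameter, a flange disc 46 mm diameter, 8 mm thick at each end; 120 mm over all, 104 between flanges. x = long axis; either way round will do. At the start it slopes 35 deg in a rack bay, far end higher, on two vee blocks 40 mm either side of centre; between them the barrel's middle 60 mm is free, fingers may go 35 mm past its axis.
- valve: The same check valve as a body; origin and axes as point valve_center.
- sleeve_center (a point): Centre of the plain stainless sleeve, 34 mm in diameter, 120 mm long, no flanges, loose in the rack's other bay, 100 mm beside the valve (centre to centre) and parallel to it. Must stay there.
- rack: Fixed grey catch box, 280 (x) by 250 (y) by 55 mm high, with a sloping two-bay drain rack in it. Origin: centre of its underside, on the table; x points the way the rack rises, away from the robot. Bay centres at x -30, y +-50, z 115 mm.
- rack_crossbar (a point): Middle of the fixed steel crossbar over the rack: 24 mm (x) by 250 mm (y), underside 260 mm above the table, near edge 12 mm beyond the valve's centre in plan; uprights at its ends; a funnel behind, top at 175 mm. A gripper pointing straight down at the valve strikes it: lean the tool back towards the robot, square to the sloping barrel, and draw the valve out square to the slope.
- cradle (a point): Where the valve's centre belongs in the fixed clamp stand: on the axis of its two vee blocks, midway between them, 58 mm above the table. x = level direction along which the valve must lie; y points to the bar's pivot; z up. Blocks 14 mm thick at x +-40 mm (94 mm over outer faces, 66 clear between), so the flanges go outside with 5 mm play each way. Base plate top 44 mm below this point.
- bar_pivot (a point): Fixed point on the vertical axis about which the clamp bar turns, 95 mm along cradle y from the cradle, 105 mm above the table: the height of the knob's centre with the bar fully down.
- bar_knob (a point): Centre of the upright black knob (24 mm diameter, 40 mm tall) on the free end of the clamp bar, 145 mm from the pivot axis; moves with the bar. The bar under it is 18 mm wide, 12 mm high, its top 20 mm below this point; a rubber pad under the bar, 95 mm from the pivot, underside 38 mm below this point, presses on the valve. Pinch the knob from above to lift and turn the bar.
- clamp_lift (a joint): Bar height in m: 0 down, 0.05 top stop. Spring and weight pull it down (6 N at the bottom, 10 N at the top) at any angle; let go, it sinks in about 0.2 s. Keeper lugs either side of the bar, 27 mm from the pivot, stop it turning unless lifted over 0.020. Turned aside, it may be let down. Passing over the laid valve it needs 0.025 or more (0.04 is safe). Resting on the valve: about 0.008.
- clamp_swing (a joint): Turn of the clamp bar in rad: 0 = square across the cradle, pointing from the pivot along cradle -y (so at the start, roughly); grows clockwise seen from above, the knob swinging to cradle -x, the robot's side; stops at -0.06 and 1.75. Stays where left (friction 0.12 N m). Well aside: 1.3 or more. Between the lugs it can stand within about +-0.13.
- cap0: Loose stainless disc cap, 60 mm across, 16 mm high, bystander, origin under its centre.
- cap1: Loose stainless disc cap, 52 mm across, 16 mm high, bystander, origin under its centre.
- cap2: Loose stainless disc cap, 68 mm across, 16 mm high, bystander, origin under its centre.
- trap_body: Green enamelled bucket trap body, 108 mm across, 124 mm high, bystander, origin under its centre.
- spanner: Steel spanner lying on the shelf, bystander.
- plug: Brass pipe plug, 48 mm across, 34 mm high, bystander, origin under its centre.
Mind the look-alikes: they are no part of the job. Leave any green or red look-alike of the part that bears cradle alone.

How it is judged:
On the way, in this order (a step that is already met when the one before it is completed fails the run):
1. the bar is lifted and turned well aside (value of joint clamp_swing above 1.05 rad), for 0.2 s.
2. the valve lies level in the vee blocks, with the bar still aside (x of valve_center in the frame of cradle between -0.008 and 0.008 m and y of valve_center in the frame of cradle between -0.005 and 0.005 m and z of valve_center in the frame of cradle between -0.005 and 0.005 m and angle between the x axis of valve_center and the x axis of cradle, either way round below 0.08 rad and value of joint clamp_swing above 0.6 rad), for 0.2 s.
At the end, for the whole second after the job is handed in: The valve lies at rest in the vee blocks, level and along them within 0.08 rad, its centre within 8 mm of the cradle point along the axis and 5 mm across and in height; the bar is back across it (within 0.2 rad) and down on it (lift reading 0.004 to 0.012) (x of valve_center in the frame of cradle between -0.008 and 0.008 m and y of valve_center in the frame of cradle between -0.005 and 0.005 m and z of valve_center in the frame of cradle between -0.005 and 0.005 m and angle between the x axis of valve_center and the x axis of cradle, either way round below 0.08 rad and value of joint clamp_swing between -0.2 and 0.2 rad and value of joint clamp_lift between 0.004 and 0.012 m and linear speed of valve below 0.02 m/s); the robot touches nothing.
It fails at once if the plain sleeve is moved more than 20 mm (distance of sleeve_center from where it was at the start of the episode above 0.02 m).
It fails at once if a bystander is moved more than 25 mm (distance of any of cap0, cap1, cap2, trap_body, spanner, plug from where it was at the start of the episode above 0.025 m).
It also fails if it takes over 72 s, if anything falls off the work surface, if the arm or the gripper's body presses on something with over 40 N, if the wrist force passes 120 N, or if a joint passes its speed limit or range.

## Working session

There is one attempt and no reset: what is moved stays moved. The work goes in short steps, Python scripts to look and compute and a tool call to move; the robot and the scene stay as the last step left them, time stands still between calls to the robot, and variables do not carry over. Pictures are saved under pics/ and viewed, and the job is handed in when it is done.

Besides the shell and the picture viewer there is one more tool, called in YAML: its name, and indented under it one key for each argument. send_rows: Moves the arm, as the interface text tells. Its arguments: {"type":"object","properties":{"increments":{"type":"array"},"grip":{"type":"number"}},"required":["increments"]}

```bash
ls; mkdir -p pics; python3 - <<'E'
from workcell import *
import cv2,numpy as np
print(get_obs())
for n in ("scene","top"):
    c=camera(n); cv2.imwrite(f"pics/{n}0.png",c["color"][:,:,::-1]); np.savez(f"{n}0.npz",**c); print(n,c["intrinsics"],c["pose"].round(4))
E
```

```text
pics
{'clock': 0.0, 'joint_pos': array([ 1.19498627e+00,  2.41411204e-01,  3.72650341e-03,  1.33517387e+00,
       -1.77064992e-05,  1.57078597e+00]), 'joint_vel': array([ 0.00038461, -0.00113745, -0.00281597,  0.00026263,  0.00045096,
        0.00011821]), 'tau': array([-5.07516052e-04, -3.72318757e+01,  2.52407080e+01,  1.69727934e-02,
       -6.87314696e-05, -5.35351859e-06]), 'eef_pos': array([0.18329619, 0.46454132, 0.23841467]), 'tool_rot': array([ 1.86796018e-01,  9.82398180e-01, -1.01462550e-03, -1.83922826e-04]), 'ft_force': array([-0.54367631,  0.5956408 , -0.42673152]), 'ft_torque': array([0.01826903, 0.01302289, 0.02884617]), 'grip_width': 0.08567376466695818}
scene [[488.84218144   0.         305.39675856]
 [  0.         488.84218144 230.44932731]
 [  0.           0.           1.        ]] [[-0.6738  0.4438 -0.5908  1.1717]
 [ 0.7389  0.4031 -0.5399  0.6593]
 [-0.0014 -0.8004 -0.5995  0.8544]
 [ 0.      0.      0.      1.    ]]
top [[442.50077539   0.         323.99788553]
 [  0.         442.50077539 239.60002363]
 [  0.           0.           1.        ]] [[-0.0046 -0.9978  0.0664  0.4245]
 [-0.9997  0.0063  0.0247 -0.0063]
 [-0.025  -0.0663 -0.9975  1.2609]
 [ 0.      0.      0.      1.    ]]
```

View pics/scene0.png

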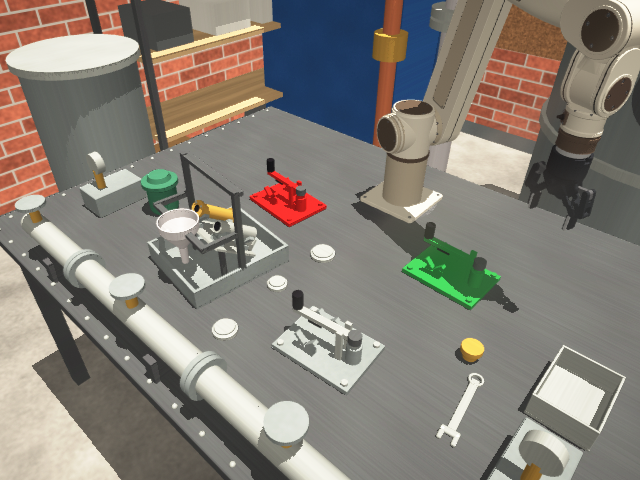

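View pics/top0.png

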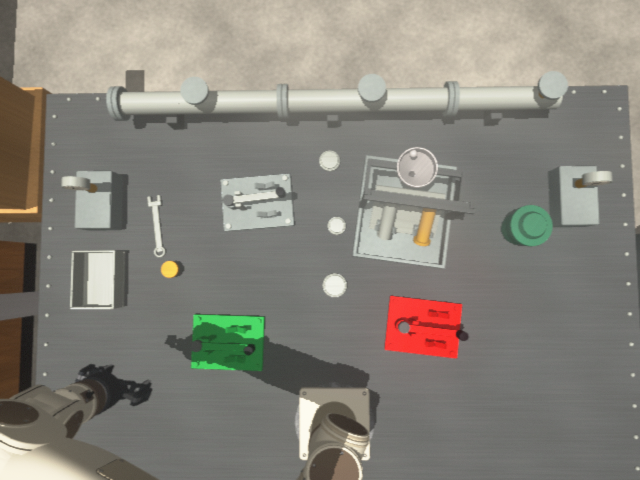

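The scene picture shows the grey stand at about (328,345), the red one at (287,198) and the green one at (450,272). In the top picture the grey stand is at (257,202), the brass valve at (425,225) and the steel sleeve at (388,222).

Possible mix-ups, top pixels:
- **Stands:** grey (257,202), green (228,342), red (424,327). I choose the grey one.
- **Parts:** brass valve (425,225), steel sleeve (388,222), plug (170,269). I choose the brass valve.

Next I'll check these choices in close crops.

```bash
python3 - <<'E'
import cv2,numpy as np
a=cv2.imread("pics/top0.png"); b=cv2.imread("pics/scene0.png")
f=lambda im,x,y,w,h,W=400,H=300:cv2.resize(im[y:y+h,x:x+w],(W,H),interpolation=cv2.INTER_CUBIC)
o=np.vstack([np.hstack([f(a,212,165,92,69),f(a,350,150,120,120,400,300)]),np.hstack([f(b,265,280,128,110),f(b,140,150,160,150)])])
cv2.imwrite("pics/crop0.png",o)
E
```

```text
(no output)
```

View pics/crop0.png

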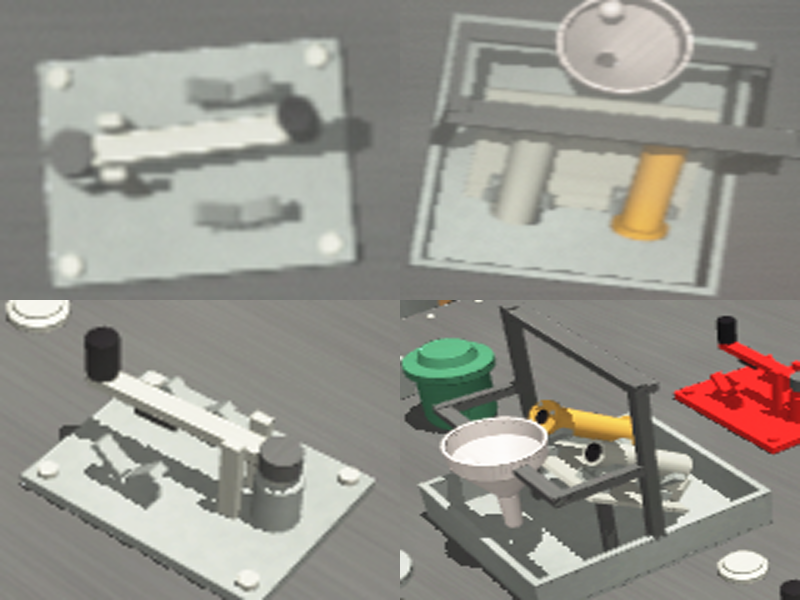

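The crops confirm it. The grey stand has its pivot post at the left (70,155) and its black knob at the right (298,118). The flanged brass valve is in the right bay (650,195) and the plain sleeve in the left (520,180). Now the measurements.

```bash
cat > h.py <<'E'
import numpy as np,cv2
from scipy.spatial.transform import Rotation as R
def cloud(c,pose=None):
    z=c["z_map"];K=c["intrinsics"];P=c["pose"] if pose is None else pose
    v,u=np.mgrid[:z.shape[0],:z.shape[1]]
    p=np.stack([(u-K[0,2])/K[0,0]*z,(v-K[1,2])/K[1,1]*z,z],-1)
    w=p@P[:3,:3].T+P[:3,3]; w[z<=0]=np.nan; return w
def tcp(o):
    T=np.eye(4);T[:3,:3]=R.from_quat(o["tool_rot"]).as_matrix();T[:3,3]=o["eef_pos"];return T
E
python3 - <<'E'
from h import *
for n in ("top","scene"):
    c=dict(np.load(f"{n}0.npz")); w=cloud(c); col=c["color"].astype(int)
    hsv=cv2.cvtColor(c["color"],cv2.COLOR_RGB2HSV)
    print(n)
    def pts(box,m): 
        x0,x1,y0,y1=box
        b=(w[...,0]>x0)&(w[...,0]<x1)&(w[...,1]>y0)&(w[...,1]<y1)&m
        return w[b]
    def show(s,p): print(s,len(p),np.nanmedian(p,0).round(4),np.nanmin(p,0).round(3) ,np.nanmax(p,0).round(3))
    V=hsv[...,2];S=hsv[...,1]
    z=w[...,2]
    show("table",pts((0.3,0.6,0.0,0.05),z<1))
    box=(0.4,0.62,0.05,0.3)
    knob=pts(box,(V<90)&(z>0.08)); show("knob all",knob)
    k=knob[knob[:,2]>0.12]; show("knob top?",k)
    hi=pts(box,(z>0.08)&(V>=60)&(w[...,1]>0.2)); show("pivot post",hi)
    pl=pts(box,(z>0.006)&(z<0.022)); show("plate",pl)
    r=cv2.minAreaRect((pl[:,:2]*1000).astype(np.float32)); print("plate rect",r)
    bar=pts(box,(z>0.075)&(z<0.1)&(V>120)); show("bar",bar)
    if len(bar)>5:
        r=cv2.fitLine(bar[:,:2].astype(np.float32),cv2.DIST_HUBER,0,.001,.001).ravel(); print("barline",r,np.degrees(np.arctan2(r[1],r[0])))
    box=(0.35,0.75,-0.4,0.0)
    br=pts(box,(S>120)&(hsv[...,0]>10)&(hsv[...,0]<30)&(z>0.05)); show("brass",br)
    rk=pts(box,(z>0.048)&(z<0.062)); show("rack rim",rk); print(cv2.minAreaRect((rk[:,:2]*1000).astype(np.float32)))
    cb=pts(box,(z>0.255)&(z<0.32)); show("crossbar",cb)
    if len(cb): print(cv2.minAreaRect((cb[:,:2]*1000).astype(np.float32)))
E
```

```text
top
table 1815 [0.4472 0.025  0.0017] [ 0.3    0.    -0.008] [0.6   0.049 0.024]
knob all 12 [0.6175 0.1344 0.1094] [0.616 0.13  0.092] [0.619 0.14  0.128]
knob top? 3 [0.6167 0.1354 0.1269] [0.616 0.13  0.126] [0.619 0.138 0.128]
pivot post 228 [0.6112 0.257  0.0879] [0.593 0.2   0.08 ] [0.62  0.296 0.099]
plate 1634 [0.5731 0.2065 0.0148] [0.4   0.05  0.006] [0.62  0.3   0.022]
plate rect ((510.85333251953125, 174.9901885986328), (218.79751586914062, 248.79620361328125), 0.631014883518219)
bar 272 [0.6132 0.2496 0.0872] [0.593 0.146 0.075] [0.62  0.296 0.099]
barline [ 0.07398831 -0.9972591   0.61155593  0.241646  ] -85.7569
brass 388 [ 0.5234 -0.2364  0.1184] [ 0.486 -0.255  0.083] [ 0.567 -0.214  0.153]
rack rim 1195 [ 0.5371 -0.184   0.0559] [ 0.428 -0.337  0.048] [ 0.739 -0.053  0.062]
((582.5139770507812, -195.7503662109375), (250.89483642578125, 280.9571533203125), 81.90106964111328)
crossbar 1283 [ 0.5753 -0.1949  0.2731] [ 0.547 -0.319  0.256] [ 0.605 -0.07   0.28 ]
((576.2969360351562, -194.39657592773438), (249.35897827148438, 25.313993453979492), 82.023681640625)
scene
t
[... 388 characters left out ...]
 rect ((577.712158203125, 207.06622314453125), (84.51232147216797, 185.88172912597656), 0.0805375799536705)
bar 330 [0.6126 0.2554 0.086 ] [0.592 0.15  0.078] [0.62  0.298 0.095]
barline [ 0.08213694 -0.9966211   0.61052537  0.25343186] -85.28859
brass 457 [ 0.5572 -0.2275  0.1286] [ 0.492 -0.306  0.079] [ 0.607 -0.083  0.225]
rack rim 1145 [ 0.6236 -0.118   0.054 ] [ 0.429 -0.338  0.048] [ 0.739 -0.051  0.062]
((581.869140625, -193.5089874267578), (255.3003692626953, 283.1985778808594), 81.96501159667969)
crossbar 790 [ 0.5819 -0.1749  0.2712] [ 0.548 -0.32   0.255] [ 0.608 -0.067  0.277]
((576.6930541992188, -192.71578979492188), (253.43814086914062, 27.301652908325195), 81.79550170898438)
```

```bash
python3 - <<'E'
from h import *
for n in ("top","scene"):
    c=dict(np.load(f"{n}0.npz")); w=cloud(c)
    hsv=cv2.cvtColor(c["color"],cv2.COLOR_RGB2HSV);V=hsv[...,2].astype(int);z=w[...,2]
    print(n)
    def pts(box,m): 
        x0,x1,y0,y1=box
        return w[(w[...,0]>x0)&(w[...,0]<x1)&(w[...,1]>y0)&(w[...,1]<y1)&m]
    def rect(s,p): 
        r=cv2.minAreaRect((p[:,:2]*1000).astype(np.float32)); print(s,len(p),np.median(p,0).round(4),p.min(0).round(3),p.max(0).round(3),np.round(r[0],1),np.round(r[1],1),round(r[2],1))
    B=(0.48,0.74,0.07,0.34)
    rect("plate",pts(B,(z>0.009)&(z<0.02)))
    rect("knobtop",pts(B,(z>0.115)&(z<0.14)))
    bar=pts(B,(z>0.076)&(z<0.094)&(V>110)&(w[...,1]<0.235));rect("bar",bar)
    r=cv2.fitLine(bar[:,:2].astype(np.float32),cv2.DIST_HUBER,0,.001,.001).ravel(); print(r,np.degrees(np.arctan2(r[1],r[0])))
    rect("pivottop",pts(B,(z>0.07)&(w[...,1]>0.25)))
    rect("vees",pts(B,(z>0.03)&(z<0.065)&(w[...,1]<0.23)))
    h=pts(B,(w[...,1]>0.25)&(z>.05)); print(np.histogram(h[:,2],bins=np.arange(.05,.13,.005)))
E
```

```text
top
plate 2622 [0.6045 0.2204 0.0151] [0.503 0.112 0.009] [0.704 0.322 0.02 ] [606.2 216.7] [195.2 200.8] 4.0
knobtop 67 [0.6271 0.138  0.1258] [0.616 0.128 0.119] [0.638 0.149 0.131] [627.1 138.2] [21.9 21.4] 1.5
bar 224 [0.6211 0.193  0.0858] [0.609 0.146 0.077] [0.635 0.235 0.091] [622.  191.1] [18.8 87.9] 7.2
[ 0.10497265 -0.9944751   0.62109756  0.19310313] -83.9744
pivottop 202 [0.6131 0.2699 0.0897] [0.593 0.25  0.073] [0.634 0.296 0.099] [613.5 273.1] [45.8 41.5] 90.0
vees 223 [0.6506 0.1888 0.0487] [0.571 0.157 0.031] [0.668 0.217 0.064] [619.2 187. ] [95.  53.6] 4.6
(array([ 3,  9, 15,  2,  4,  9, 25, 69, 78, 17,  0,  0,  0,  0,  0]), array([0.05 , 0.055, 0.06 , 0.065, 0.07 , 0.075, 0.08 , 0.085, 0.09 ,
       0.095, 0.1  , 0.105, 0.11 , 0.115, 0.12 , 0.125]))
scene
plate 3415 [0.6405 0.2339 0.0137] [0.535 0.114 0.009] [0.7   0.324 0.02 ] [617.1 219.3] [153.1 201.5] 4.3
knobtop 99 [0.6314 0.1415 0.1235] [0.617 0.128 0.115] [0.641 0.152 0.128] [629.1 140. ] [23.5 22.6] 27.6
bar 356 [0.6257 0.1923 0.0841] [0.606 0.132 0.076] [0.637 0.235 0.089] [624.  183.7] [ 23.  105.7] 7.0
[ 0.16953225 -0.98552465  0.6262633   0.18413179] -80.23937
pivottop 405 [0.618  0.272  0.0869] [0.592 0.25  0.07 ] [0.636 0.298 0.096] [614.3 274.3] [44.  48.3] 0.4
vees 288 [0.6571 0.1845 0.0485] [0.572 0.159 0.031] [0.669 0.221 0.058] [620.2 189. ] [96.9 56.4] 5.0
(array([ 35,  76,  45,  17,  37,  40,  90, 135, 100,   3,   0,   0,   0,
         0,   0]), array([0.05 , 0.055, 0.06 , 0.065, 0.07 , 0.075, 0.08 , 0.085, 0.09 ,
       0.095, 0.1  , 0.105, 0.11 , 0.115, 0.12 , 0.125]))
```

The two cameras agree on these positions:

| Item | Position | Yaw |
|---|---|---|
| Cradle | about (0.6195, 0.1875) | about 4.3° |
| Knob | (0.627, 0.139) | – |
| Rack | centre (0.582, -0.195) | -8° |
| Valve | about (0.546, -0.240, 0.115) | – |

Next I'll move above the stand and refine these with the wrist camera.

```bash
cat >> h.py <<'E'
def plan(T,targets,simT=None,dig=2):
    """targets: list of (p, Rmat, nrows). prints rows in chunks of 8"""
    T=T.copy();rows=[]
    for p,Rm,n in targets:
        p=np.array(p,float);T0=T.copy()
        rv=R.from_matrix(T0[:3,:3].T@Rm).as_rotvec()
        for i in range(1,n+1):
            f=i/n
            G=T0[:3,:3]@R.from_rotvec(rv*f).as_matrix(); gp=T0[:3,3]+(p-T0[:3,3])*f
            d=T[:3,:3].T@(gp-T[:3,3])/.05
            a=np.degrees(R.from_matrix(T[:3,:3].T@G).as_rotvec())/10
            r=np.round(np.r_[d,a],dig)+0.0
            if abs(r).max()>1: print("OVER",r)
            rows.append(r.tolist())
            T[:3,3]+=T[:3,:3]@(r[:3]*.05); T[:3,:3]=T[:3,:3]@R.from_rotvec(np.radians(r[3:]*10)).as_matrix()
    for i in range(0,len(rows),8): print([rows[i:i+8]])
    print("end",T[:3,3].round(4)); return T
def down(ydeg):
    a=np.radians(ydeg);y=np.array([np.cos(a),np.sin(a),0]);z=np.array([0,0,-1.]);return np.stack([np.cross(y,z),y,z],1)
E
python3 - <<'E'
from workcell import *
from h import *
o=get_obs();T=tcp(o);print(T.round(3))
plan(T,[((.60,.16,.30),down(40),14)])
E
```

```text
[[-0.93   0.367 -0.001  0.183]
 [ 0.367  0.93  -0.002  0.465]
 [ 0.    -0.002 -1.     0.239]
 [ 0.     0.     0.     1.   ]]
[[[-0.71, -0.19, -0.09, 0.0, 0.0, 0.2], [-0.72, -0.16, -0.09, 0.0, 0.0, 0.21], [-0.73, -0.13, -0.08, 0.0, 0.0, 0.2], [-0.73, -0.11, -0.09, 0.0, 0.0, 0.2], [-0.73, -0.09, -0.09, 0.0, 0.0, 0.21], [-0.73, -0.05, -0.09, 0.0, 0.0, 0.2], [-0.74, -0.03, -0.08, -0.01, 0.0, 0.2], [-0.74, -0.01, -0.09, 0.0, 0.0, 0.21]]]
[[[-0.74, 0.02, -0.09, 0.0, 0.0, 0.2], [-0.73, 0.05, -0.09, 0.0, 0.0, 0.2], [-0.74, 0.07, -0.08, 0.0, 0.0, 0.21], [-0.73, 0.1, -0.09, 0.0, 0.0, 0.2], [-0.72, 0.13, -0.09, 0.0, 0.0, 0.2], [-0.73, 0.15, -0.09, 0.0, 0.0, 0.21]]]
end [0.6003 0.16   0.3002]
```

send_rows:
  increments:
    - [[-0.71, -0.19, -0.09, 0, 0, 0.2], [-0.72, -0.16, -0.09, 0, 0, 0.21], [-0.73, -0.13, -0.08, 0, 0, 0.2], [-0.73, -0.11, -0.09, 0, 0, 0.2], [-0.73, -0.09, -0.09, 0, 0, 0.21], [-0.73, -0.05, -0.09, 0, 0, 0.2], [-0.74, -0.03, -0.08, -0.01, 0, 0.2], [-0.74, -0.01, -0.09, 0, 0, 0.21]]
  grip: 0

```text
clock: 1.1
eef_pos: [0.4223, 0.29, 0.2739]
tool_rot: [0.325, 0.946, 0.0, -0.0]
ft_force: [-0.4, 0.2, -0.3]
grip_width: 0.0854
```

send_rows:
  increments:
    - [[-0.74, 0.02, -0.09, 0, 0, 0.2], [-0.73, 0.05, -0.09, 0, 0, 0.2], [-0.74, 0.07, -0.08, 0, 0, 0.21], [-0.73, 0.1, -0.09, 0, 0, 0.2], [-0.72, 0.13, -0.09, 0, 0, 0.2], [-0.73, 0.15, -0.09, 0, 0, 0.21], [0, 0, 0, 0, 0, 0], [0, 0, 0, 0, 0, 0]]

```text
clock: 2.1
eef_pos: [0.5999, 0.1605, 0.3]
tool_rot: [0.423, 0.906, 0.0, -0.001]
ft_force: [-1.2, 0.5, 1.1]
grip_width: 0.0859
```

```bash
python3 - <<'E'
from workcell import *
from h import *
o=get_obs();T=tcp(o);print(T.round(4),o["joint_pos"].round(3),o["ft_force"].round(2))
c=camera("wrist");print(c["mount"].round(4),c["intrinsics"].round(1))
np.savez("w1.npz",T=T,**c);cv2.imwrite("pics/w1.png",c["color"][:,:,::-1])
E
```

```text
[[-6.424e-01  7.663e-01 -9.000e-04  5.999e-01]
 [ 7.663e-01  6.424e-01  1.400e-03  1.605e-01]
 [ 1.600e-03  2.000e-04 -1.000e+00  3.000e-01]
 [ 0.000e+00  0.000e+00  0.000e+00  1.000e+00]] [0.261 0.486 0.516 1.602 0.002 1.134] [-1.24  0.55  1.07]
[[-1.400e-03 -9.638e-01 -2.667e-01  6.810e-02]
 [ 1.000e+00 -1.300e-03 -7.000e-04 -3.000e-04]
 [ 3.000e-04 -2.667e-01  9.638e-01 -1.348e-01]
 [ 0.000e+00  0.000e+00  0.000e+00  1.000e+00]] [[374.2   0.  319.8]
 [  0.  374.2 240.7]
 [  0.    0.    1. ]]
```

View pics/w1.png

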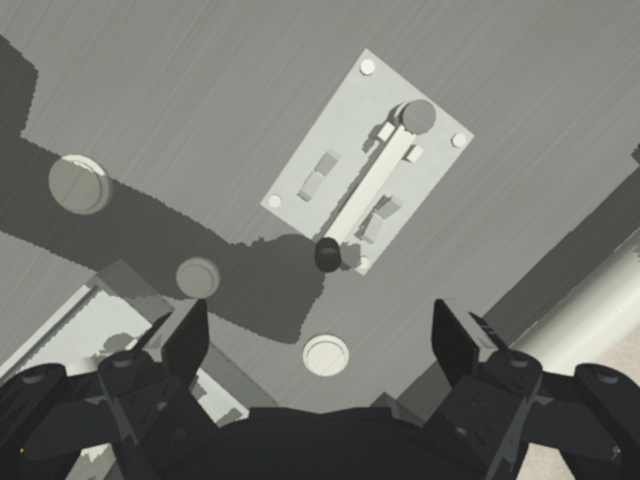

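The wrist view shows the knob at (327,254), the pivot post at (417,116), the lugs at (386,130) and (413,153), and the vees at (320,175) and (381,218). I'll measure from this picture.

```bash
python3 - <<'E'
from h import *
c=dict(np.load("w1.npz")); w=cloud(c,c["T"]@c["mount"])
col=c["color"];V=col.max(2).astype(int);z=w[...,2]
m0=np.zeros(z.shape,bool);m0[40:285,250:490]=1
def pts(box,m): 
    x0,x1,y0,y1=box
    return w[m0&(w[...,0]>x0)&(w[...,0]<x1)&(w[...,1]>y0)&(w[...,1]<y1)&m]
def rect(s,p): 
    r=cv2.minAreaRect((p[:,:2]*1000).astype(np.float32)); print(s,len(p),np.median(p,0).round(4),p.min(0).round(3),p.max(0).round(3),np.round(r[0],1),np.round(r[1],1),round(r[2],1))
B=(0.48,0.74,0.07,0.34)
rect("plate",pts(B,(z>0.008)&(z<0.022)))
rect("knob",pts(B,(z>0.115)&(z<0.14)))
bar=pts(B,(z>0.078)&(z<0.094)&(V>110)&(w[...,1]<0.235));rect("bar",bar)
r=cv2.fitLine(bar[:,:2].astype(np.float32),cv2.DIST_HUBER,0,.001,.001).ravel(); print(r,np.degrees(np.arctan2(r[1],r[0])))
rect("pivottop",pts(B,(z>0.085)&(w[...,1]>0.265)))
rect("lugs",pts(B,(z>0.085)&(w[...,1]<0.265)&(w[...,1]>.235)))
v=pts(B,(z>0.03)&(z<0.065)&(w[...,1]<0.23));rect("vees",v)
for s in (v[v[:,0]<.62],v[v[:,0]>.62]): rect(" v",s)
a=np.radians(4.3);print(np.histogram(pts(B,(w[...,1]>.265)&(z>.05))[:,2],bins=np.arange(.05,.13,.005)))
E
```

```text
plate 17951 [0.5975 0.2278 0.0142] [0.534 0.112 0.011] [0.697 0.322 0.022] [615.8 216.9] [150.2 200.3] 4.3
knob 599 [0.6257 0.1388 0.1249] [0.615 0.126 0.115] [0.638 0.15  0.127] [626.7 138. ] [22.9 22.9] 80.8
bar 1864 [0.62   0.1926 0.0851] [0.607 0.142 0.078] [0.635 0.235 0.094] [621.1 189.5] [18.5 93.4] 6.4
[ 0.10842728 -0.9941044   0.62014383  0.19194525] -83.77533
pivottop 994 [0.6105 0.281  0.09  ] [0.596 0.265 0.085] [0.625 0.296 0.092] [610.6 280.6] [31.3 29.3] 85.7
lugs 740 [0.6141 0.253  0.0865] [0.592 0.235 0.085] [0.634 0.265 0.095] [612.8 250. ] [29.7 41.7] 89.4
vees 1512 [0.6491 0.1865 0.0488] [0.569 0.156 0.03 ] [0.667 0.218 0.059] [618.3 187. ] [94.8 56.3] 4.3
 v 747 [0.5779 0.1822 0.0494] [0.569 0.156 0.03 ] [0.587 0.212 0.059] [578. 184.] [14.1 56.3] 4.5
 v 765 [0.6566 0.1881 0.0486] [0.649 0.162 0.03 ] [0.667 0.218 0.058] [657.9 189.9] [15.1 56.4] 4.6
(array([ 22,  87,  51,   0,  21,  21,  65, 493, 501,   0,   0,   0,   0,
         0,   0]), array([0.05 , 0.055, 0.06 , 0.065, 0.07 , 0.075, 0.08 , 0.085, 0.09 ,
       0.095, 0.1  , 0.105, 0.11 , 0.115, 0.12 , 0.125]))
```

```bash
python3 - <<'E'
from workcell import *
from h import *
T=tcp(get_obs())
plan(T,[((.6267,.1382,.14),down(40),5),((.6267,.1382,.099),down(40),3)])
E
```

```text
[[[-0.14, 0.02, 0.64, 0.0, 0.0, 0.0], [-0.14, 0.03, 0.64, 0.0, 0.0, 0.0], [-0.14, 0.02, 0.64, 0.0, 0.0, 0.0], [-0.14, 0.03, 0.64, 0.0, -0.01, 0.0], [-0.14, 0.02, 0.64, 0.0, 0.0, 0.0], [0.0, 0.0, 0.27, 0.0, 0.0, 0.0], [0.0, 0.0, 0.28, 0.0, 0.0, 0.0], [0.0, 0.0, 0.27, 0.0, 0.0, 0.0]]]
end [0.6267 0.1381 0.0992]
```

send_rows:
  increments:
    - [[-0.14, 0.02, 0.64, 0, 0, 0], [-0.14, 0.03, 0.64, 0, 0, 0], [-0.14, 0.02, 0.64, 0, 0, 0], [-0.14, 0.03, 0.64, 0, -0.01, 0], [-0.14, 0.02, 0.64, 0, 0, 0], [0, 0, 0.27, 0, 0, 0], [0, 0, 0.28, 0, 0, 0], [0, 0, 0.27, 0, 0, 0]]

```text
clock: 3.15
eef_pos: [0.6282, 0.1383, 0.1003]
tool_rot: [0.423, 0.906, 0.001, 0.002]
ft_force: [0.4, 0.3, 0.2]
grip_width: 0.0851
```

send_rows:
  increments:
    - [[0, 0, 0, 0, 0, 0], [0, 0, 0, 0, 0, 0], [0, 0, 0, 0, 0, 0], [0, 0, 0, 0, 0, 0], [0, 0, 0, 0, 0, 0], [0, 0, 0, 0, 0, 0]]
  grip: 1

```text
clock: 3.9
eef_pos: [0.6284, 0.1375, 0.1006]
tool_rot: [0.423, 0.906, 0.001, 0.002]
ft_force: [0.2, -0.7, 5.1]
grip_width: 0.0224
```

```bash
cat >> h.py <<'E'
PIV=np.array([.611,.2815]);CY=np.radians(4.3)
def knob(s,r=.145):
    a=CY-np.pi/2-s; return PIV+r*np.array([np.cos(a),np.sin(a)])
E
python3 - <<'E'
from workcell import *
from h import *
T=tcp(get_obs()); print(knob(-.034))
P=T[:3,3]; off=P[:2]-knob(-.034); print(off)
tg=[((P[0],P[1],P[2]+.04),T[:3,:3],4)]
for s in np.linspace(-.034,1.45,14)[1:]:
    d=s+.034
    tg.append(((*knob(s),P[2]+.04),R.from_euler('z',-d).as_matrix()@T[:3,:3],1))
plan(T,tg)
E
```

```text
[0.62678081 0.1373613 ]
[0.00157823 0.00010297]
[[[0.0, 0.0, -0.2, 0.0, 0.0, 0.0], [0.0, 0.0, -0.2, 0.0, 0.0, 0.0], [0.0, 0.0, -0.2, 0.0, 0.0, 0.0], [0.0, 0.0, -0.2, 0.0, 0.0, 0.0], [0.22, -0.29, 0.0, 0.0, 0.0, 0.65], [0.2, -0.26, 0.0, 0.0, 0.0, 0.66], [0.19, -0.27, 0.0, 0.0, -0.01, 0.65], [0.2, -0.26, -0.01, 0.01, 0.0, 0.66]]]
[[[0.2, -0.26, 0.0, 0.0, 0.0, 0.65], [0.2, -0.27, 0.0, 0.0, 0.0, 0.65], [0.2, -0.26, 0.0, 0.0, 0.0, 0.66], [0.2, -0.27, 0.0, 0.0, 0.0, 0.65], [0.2, -0.26, 0.0, 0.0, -0.01, 0.66], [0.2, -0.27, 0.0, 0.0, 0.0, 0.65], [0.2, -0.26, 0.0, 0.01, 0.0, 0.65], [0.2, -0.26, 0.0, 0.0, 0.0, 0.66]]]
[[[0.19, -0.27, -0.01, 0.0, 0.0, 0.65]]]
end [0.4686 0.2532 0.1409]
```

send_rows:
  increments:
    - [[0, 0, -0.2, 0, 0, 0], [0, 0, -0.2, 0, 0, 0], [0, 0, -0.2, 0, 0, 0], [0, 0, -0.2, 0, 0, 0], [0, 0, 0, 0, 0, 0]]

```text
clock: 4.53
eef_pos: [0.6276, 0.1378, 0.1406]
tool_rot: [0.423, 0.906, 0.001, 0.001]
ft_force: [1.4, 1.5, -9.4]
grip_width: 0.0224
```

The tool feels 9.4 N downward, so the bar is lifted. Now the swing.

send_rows:
  increments:
    - [[0.22, -0.29, 0, 0, 0, 0.65], [0.2, -0.26, 0, 0, 0, 0.66], [0.19, -0.27, 0, 0, -0.01, 0.65], [0.2, -0.26, 0, 0.01, 0, 0.66], [0.2, -0.26, 0, 0, 0, 0.65], [0.2, -0.27, 0, 0, 0, 0.65], [0.2, -0.26, 0, 0, 0, 0.66], [0.2, -0.27, 0, 0, 0, 0.65]]

```text
clock: 5.52
eef_pos: [0.5071, 0.1816, 0.1403]
tool_rot: [0.78, 0.626, 0.002, 0.002]
ft_force: [6.3, 2.2, -9.3]
grip_width: 0.0225
```

send_rows:
  increments:
    - [[0.2, -0.26, 0, 0, -0.01, 0.66], [0.2, -0.27, 0, 0, 0, 0.65], [0.2, -0.26, 0, 0.01, 0, 0.65], [0.2, -0.26, 0, 0, 0, 0.66], [0.2, -0.27, 0, 0, 0, 0.65], [0, 0, 0, 0, 0, 0], [0, 0, 0, 0, 0, 0]]

```text
clock: 6.4
eef_pos: [0.4697, 0.2535, 0.1399]
tool_rot: [0.924, 0.383, 0.0, 0.002]
ft_force: [5.8, 1.2, -8.3]
grip_width: 0.0227
```

send_rows:
  increments:
    - [[0, 0, 0.26, 0, 0, 0], [0, 0, 0.26, 0, 0, 0], [0, 0, 0.24, 0, 0, 0], [0, 0, 0, 0, 0, 0]]

```text
clock: 6.9
eef_pos: [0.4695, 0.2536, 0.1012]
tool_rot: [0.924, 0.382, 0.0, 0.002]
ft_force: [6.4, -0.0, -6.6]
grip_width: 0.0224
```

send_rows:
  increments:
    - [[0, 0, 0, 0, 0, 0], [0, 0, 0, 0, 0, 0], [0, 0, 0, 0, 0, 0], [0, 0, 0, 0, 0, 0], [0, 0, -0.4, 0, 0, 0], [0, 0, -0.8, 0, 0, 0], [0, 0, -0.9, 0, 0, 0], [0, 0, -0.9, 0, 0, 0]]
  grip: 0

```text
clock: 7.9
eef_pos: [0.4682, 0.2539, 0.2527]
tool_rot: [0.924, 0.382, -0.001, 0.001]
ft_force: [0.8, 0.8, -0.6]
grip_width: 0.0857
```

```bash
python3 - <<'E'
from workcell import *
from h import *
c=camera("top");np.savez("t2.npz",**c);cv2.imwrite("pics/t2.png",cv2.resize(c["color"][120:290,180:500,::-1],(800,425)))
w=cloud(c);z=w[...,2];V=c["color"].max(2)
p=w[(V<90)&(z>.085)&(z<.14)&(w[...,0]>.42)&(w[...,0]<.7)&(w[...,1]>.1)&(w[...,1]<.3)];print(len(p),np.median(p,0),p.max(0))
o=get_obs();print(tcp(o).round(4),o["joint_pos"].round(3),o["grip_width"])
E
```

```text
83 [0.46933376 0.24958248 0.12499307] [0.47973416 0.26478169 0.13188569]
[[ 0.7074  0.7068  0.0086  0.4707]
 [ 0.7068 -0.7074  0.0024  0.2553]
 [ 0.0078  0.0044 -1.      0.2595]
 [ 0.      0.      0.      1.    ]] [ 4.980e-01  2.970e-01  1.330e-01  1.398e+00 -2.000e-03  2.855e+00] 0.08596835508396031
```

View pics/t2.png

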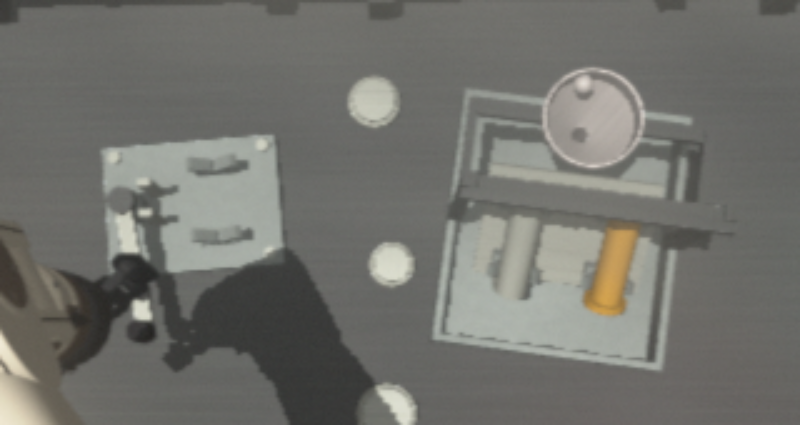

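The bar is aside, with the knob at crop pixel (141,330), world (0.469, 0.25), about 1.45 rad. Now to the valve: yaw first, then lean.

```bash
cat >> h.py <<'E'
RY=np.radians(-8.0)
def lean(deg=35,yaw=None):
    yaw=RY if yaw is None else yaw
    s,c=np.sin(np.radians(deg)),np.cos(np.radians(deg));Z=R.from_euler('z',yaw).as_matrix()
    ax=Z@[c,0,s];n=Z@[-s,0,c];return np.stack([-ax,np.cross(n,ax),-n],1)
C0=np.array([.5455,-.2405,.115])
E
python3 - <<'E'
from workcell import *
from h import *
T=tcp(get_obs());L=lean();n=-L[:,2];print(L.round(2))
plan(T,[((.44,-.05,.28),down(18),10),((.435,-.227,.285),down(82),8),((*(C0+n*.20),),L,6)])
E
```

```text
[[-0.81  0.14  0.57]
 [ 0.11  0.99 -0.08]
 [-0.57  0.   -0.82]]
[[[-0.47, 0.39, -0.04, 0.0, 0.0, -0.63], [-0.52, 0.33, -0.05, 0.01, 0.0, -0.63], [-0.55, 0.28, -0.04, 0.0, -0.01, -0.63], [-0.57, 0.21, -0.04, 0.01, 0.0, -0.63], [-0.6, 0.15, -0.04, 0.0, 0.0, -0.63], [-0.61, 0.09, -0.05, 0.01, 0.0, -0.63], [-0.61, 0.01, -0.04, 0.0, -0.01, -0.63], [-0.61, -0.05, -0.04, 0.01, 0.0, -0.63]]]
[[[-0.6, -0.12, -0.04, 0.0, 0.0, -0.63], [-0.59, -0.18, -0.05, 0.01, 0.0, -0.63], [-0.42, -0.15, -0.01, 0.0, 0.0, -0.8], [-0.39, -0.2, -0.01, 0.0, 0.0, -0.8], [-0.36, -0.26, -0.02, 0.0, 0.0, -0.8], [-0.32, -0.31, -0.01, 0.0, 0.0, -0.8], [-0.27, -0.34, -0.01, 0.0, 0.0, -0.8], [-0.23, -0.38, -0.01, 0.0, 0.0, -0.8]]]
[[[-0.17, -0.41, -0.02, 0.0, 0.0, -0.8], [-0.1, -0.43, -0.01, 0.0, 0.0, -0.8], [0.01, 0.01, 0.02, 0.0, -0.58, 0.0], [0.01, 0.0, 0.02, 0.0, -0.59, 0.0], [0.02, 0.01, 0.02, 0.0, -0.58, 0.0], [0.01, 0.01, 0.02, 0.0, -0.59, 0.0], [0.02, 0.0, 0.01, 0.0, -0.58, 0.0], [0.02, 0.01, 0.01, 0.0, -0.58, 0.0]]]
end [ 0.4319 -0.2244  0.279 ]
```

send_rows:
  increments:
    - [[-0.47, 0.39, -0.04, 0, 0, -0.63], [-0.52, 0.33, -0.05, 0.01, 0, -0.63], [-0.55, 0.28, -0.04, 0, -0.01, -0.63], [-0.57, 0.21, -0.04, 0.01, 0, -0.63], [-0.6, 0.15, -0.04, 0, 0, -0.63], [-0.61, 0.09, -0.05, 0.01, 0, -0.63], [-0.61, 0.01, -0.04, 0, -0.01, -0.63], [-0.61, -0.05, -0.04, 0.01, 0, -0.63]]

```text
clock: 8.95
eef_pos: [0.4437, 0.009, 0.2691]
tool_rot: [0.672, 0.741, -0.004, -0.002]
ft_force: [0.3, -0.6, 0.6]
grip_width: 0.0858
```

send_rows:
  increments:
    - [[-0.6, -0.12, -0.04, 0, 0, -0.63], [-0.59, -0.18, -0.05, 0.01, 0, -0.63], [-0.42, -0.15, -0.01, 0, 0, -0.8], [-0.39, -0.2, -0.01, 0, 0, -0.8], [-0.36, -0.26, -0.02, 0, 0, -0.8], [-0.32, -0.31, -0.01, 0, 0, -0.8], [-0.27, -0.34, -0.01, 0, 0, -0.8], [-0.23, -0.38, -0.01, 0, 0, -0.8]]

```text
clock: 9.95
eef_pos: [0.4343, -0.1844, 0.2779]
tool_rot: [0.206, 0.979, -0.003, -0.004]
ft_force: [-0.3, -0.7, -0.5]
grip_width: 0.0857
```

send_rows:
  increments:
    - [[-0.17, -0.41, -0.02, 0, 0, -0.8], [-0.1, -0.43, -0.01, 0, 0, -0.8], [0.01, 0.01, 0.02, 0, -0.58, 0], [0.01, 0, 0.02, 0, -0.59, 0], [0.02, 0.01, 0.02, 0, -0.58, 0], [0.01, 0.01, 0.02, 0, -0.59, 0], [0.02, 0, 0.01, 0, -0.58, 0], [0.02, 0.01, 0.01, 0, -0.58, 0]]

```text
clock: 10.95
eef_pos: [0.4296, -0.2254, 0.2739]
tool_rot: [0.066, 0.952, -0.024, 0.297]
ft_force: [-0.4, -0.5, 0.0]
grip_width: 0.0854
```

send_rows:
  increments:
    - [[0, 0, 0, 0, 0, 0], [0, 0, 0, 0, 0, 0]]

```text
clock: 11.2
eef_pos: [0.4304, -0.226, 0.2746]
tool_rot: [0.066, 0.953, -0.024, 0.295]
ft_force: [-0.4, -0.1, 0.2]
grip_width: 0.0851
```

```bash
python3 - <<'E'
from workcell import *
from h import *
o=get_obs();T=tcp(o);print(T.round(4),o["joint_pos"].round(3),o["ft_force"].round(2))
c=camera("wrist")
np.savez("w2.npz",T=T,**c);cv2.imwrite("pics/w2.png",c["color"][:,:,::-1])
E
```

```text
[[-0.8167  0.1398  0.5598  0.4304]
 [ 0.1115  0.9902 -0.0846 -0.226 ]
 [-0.5661 -0.0067 -0.8243  0.2746]
 [ 0.      0.      0.      1.    ]] [-0.649 -0.188 -0.521  0.695  0.274 -0.434] [-0.43 -0.12  0.18]
```

View pics/w2.png

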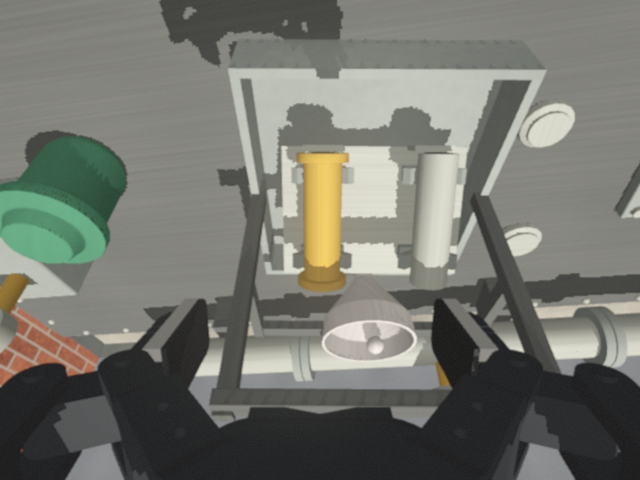

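The whole valve shows at (323,220): near flange (323,158), far flange (321,280). The sleeve is at (435,220). I'll fit the valve now.

```bash
python3 - <<'E'
from h import *
c=dict(np.load("w2.npz")); w=cloud(c,c["T"]@c["mount"])
hsv=cv2.cvtColor(c["color"],cv2.COLOR_RGB2HSV)
m=(hsv[...,1]>120)&(hsv[...,0]>10)&(hsv[...,0]<32);mm=np.zeros(m.shape,bool);mm[145:295,290:355]=1
p=w[m&mm&~np.isnan(w[...,0])]
L=lean();ax=-L[:,0];y=L[:,1];n=-L[:,2]
q=(p-C0)@np.stack([ax,y,n],1)
print(len(q),np.percentile(q,[1,50,99],axis=0).round(4))
for a in np.arange(-.06,.06,.01):
    s=q[(q[:,0]>a)&(q[:,0]<a+.01)]
    if len(s)>10: print(round(a,2),len(s),'y',s[:,1].min().round(4),s[:,1].max().round(4),'mid',((s[:,1].min()+s[:,1].max())/2).round(4),'top',np.percentile(s[:,2],98).round(4))
from scipy.optimize import least_squares
b=q[(abs(q[:,0])<.045)]
# cylinder r=.017: center y0+ky*x, n0+kn*x
f=lambda t: np.hypot(b[:,1]-t[0]-t[1]*b[:,0],b[:,2]-t[2]-t[3]*b[:,0])-.017
r=least_squares(f,[0,0,0,0],loss='soft_l1',f_scale=.002);print(r.x.round(4),np.abs(r.fun).mean())
print("ends",q[:,0].min(),q[:,0].max())
E
```

```text
5149 [[-0.0599 -0.0198  0.0056]
 [-0.0035 -0.0012  0.0161]
 [ 0.0571  0.0173  0.0238]]
-0.06 560 y -0.0216 0.0199 mid -0.0009 top 0.024
-0.05 451 y -0.0168 0.0152 mid -0.0008 top 0.0186
-0.04 436 y -0.0169 0.0145 mid -0.0012 top 0.0185
-0.03 419 y -0.017 0.0145 mid -0.0012 top 0.0184
-0.02 417 y -0.017 0.0139 mid -0.0016 top 0.0185
-0.01 406 y -0.0171 0.015 mid -0.001 top 0.0185
0.0 389 y -0.0162 0.0151 mid -0.0005 top 0.0185
0.01 383 y -0.0163 0.0144 mid -0.001 top 0.0185
0.02 382 y -0.0174 0.0146 mid -0.0014 top 0.0186
0.03 370 y -0.0174 0.0173 mid -0.0001 top 0.0186
0.04 362 y -0.0176 0.0149 mid -0.0013 top 0.0185
0.05 546 y -0.0224 0.0197 mid -0.0013 top 0.024
[-0.0014 -0.0021  0.0006  0.0008] 0.00047354468301007596
ends -0.060718637524033024 0.05884470703653589
```

```bash
sed -i 's/^C0=.*/C0=np.array([.5455,-.2405,.115])\nCV=C0+lean()@[.001,-.0012,-.0007]/' h.py; python3 - <<'E'
from workcell import *
from h import *
T=tcp(get_obs());L=lean();n=-L[:,2];print(CV)
plan(T,[(CV+n*.07,L,5),(CV-n*.010,L,5)])
E
```

```text
[ 0.54412422 -0.24151844  0.11499983]
[[[-0.01, 0.01, 0.51, -0.01, -0.01, 0.0], [-0.01, 0.0, 0.5, 0.0, -0.01, 0.01], [-0.01, 0.0, 0.51, -0.01, -0.01, 0.0], [-0.01, 0.01, 0.5, -0.01, -0.01, 0.01], [-0.01, 0.0, 0.51, 0.0, -0.01, 0.0], [0.0, 0.0, 0.32, 0.0, 0.0, 0.0], [0.0, 0.0, 0.32, 0.0, 0.0, 0.0], [0.0, 0.0, 0.32, 0.0, 0.0, 0.0]]]
[[[0.0, 0.0, 0.32, 0.0, 0.0, 0.0], [0.0, 0.0, 0.32, 0.0, 0.0, 0.0]]]
end [ 0.5498 -0.2424  0.1068]
```

send_rows:
  increments:
    - [[-0.01, 0.01, 0.51, -0.01, -0.01, 0], [-0.01, 0, 0.5, 0, -0.01, 0.01], [-0.01, 0, 0.51, -0.01, -0.01, 0], [-0.01, 0.01, 0.5, -0.01, -0.01, 0.01], [-0.01, 0, 0.51, 0, -0.01, 0], [0, 0, 0.32, 0, 0, 0], [0, 0, 0.32, 0, 0, 0], [0, 0, 0, 0, 0, 0]]

```text
clock: 12.25
eef_pos: [0.5224, -0.2377, 0.1437]
tool_rot: [0.066, 0.952, -0.02, 0.299]
ft_force: [-0.7, -0.5, -0.4]
grip_width: 0.0855
```

```bash
python3 - <<'E'
from workcell import *
from h import *
T=tcp(get_obs());L=lean();n=-L[:,2];print(L.T@(T[:3,3]-CV), get_obs()["ft_force"])
plan(T,[(CV-n*.010,L,4)])
E
```

```text
[ 0.00155682  0.0007728  -0.03615766] [-0.65786013 -0.4710304  -0.39249931]
[[[-0.01, 0.0, 0.23, 0.0, 0.0, 0.0], [-0.01, -0.01, 0.23, 0.0, -0.01, 0.0], [0.0, 0.0, 0.23, 0.01, 0.0, 0.0], [-0.01, -0.01, 0.23, 0.0, -0.01, 0.0]]]
end [ 0.5496 -0.2425  0.1069]
```

send_rows:
  increments:
    - [[-0.01, 0, 0.23, 0, 0, 0], [-0.01, -0.01, 0.23, 0, -0.01, 0], [0, 0, 0.23, 0.01, 0, 0], [-0.01, -0.01, 0.23, 0, -0.01, 0], [0, 0, 0, 0, 0, 0]]

```text
clock: 12.88
eef_pos: [0.5485, -0.2424, 0.1067]
tool_rot: [0.067, 0.951, -0.021, 0.301]
ft_force: [1.3, 1.4, -0.0]
grip_width: 0.0854
```

send_rows:
  increments:
    - [[0, 0, 0, 0, 0, 0], [0, 0, 0, 0, 0, 0], [0, 0, 0, 0, 0, 0], [0, 0, 0, 0, 0, 0], [0, 0, 0, 0, 0, 0], [0, 0, 0, 0, 0, 0]]
  grip: 1

```text
clock: 13.62
eef_pos: [0.5486, -0.2419, 0.1087]
tool_rot: [0.067, 0.951, -0.021, 0.302]
ft_force: [-4.0, 4.6, 7.1]
grip_width: 0.0322
```

```bash
python3 - <<'E'
from workcell import *
from h import *
T=tcp(get_obs());L=lean();n=-L[:,2];print(L.T@(T[:3,3]-CV), get_obs()["ft_force"])
plan(T,[(T[:3,3]+n*.12,T[:3,:3],8)])
E
```

```text
[-7.99396716e-05  2.81326563e-04  7.75448445e-03] [-4.01478367  4.63534315  7.13749391]
[[[0.0, 0.0, -0.3, 0.0, 0.0, 0.0], [0.0, 0.0, -0.3, 0.0, 0.0, 0.0], [0.0, 0.0, -0.3, 0.0, 0.0, 0.0], [0.0, 0.0, -0.3, 0.0, 0.0, 0.0], [-0.01, 0.0, -0.3, 0.0, 0.0, 0.0], [0.0, 0.0, -0.3, 0.0, 0.0, 0.0], [0.0, 0.0, -0.3, 0.0, 0.0, 0.0], [0.0, 0.0, -0.3, 0.0, 0.0, 0.0]]]
end [ 0.4805 -0.2323  0.207 ]
```

Gripped at 32.2 mm opening. Now I draw it out square to the slope.

send_rows:
  increments:
    - [[0, 0, -0.2, 0, 0, 0], [0, 0, -0.3, 0, 0, 0], [0, 0, -0.3, 0, 0, 0], [0, 0, -0.3, 0, 0, 0], [0, 0, -0.35, 0, 0, 0], [0, 0, -0.35, 0, 0, 0], [0, 0, -0.35, 0, 0, 0], [0, 0, -0.35, 0, 0, 0]]

```text
clock: 14.62
eef_pos: [0.4763, -0.2323, 0.2111]
tool_rot: [0.067, 0.951, -0.022, 0.301]
ft_force: [-0.3, -0.3, -3.4]
grip_width: 0.0324
```

```bash
python3 - <<'E'
from workcell import *
from h import *
o=get_obs();print(o["ft_force"],o["grip_width"])
c=camera("wrist");T=tcp(o)
np.savez("w3.npz",T=T,**c);cv2.imwrite("pics/w3.png",c["color"][:,:,::-1])
E
```

```text
[-0.30979551 -0.30263792 -3.41189926] 0.03238325885865061
```

View pics/w3.png

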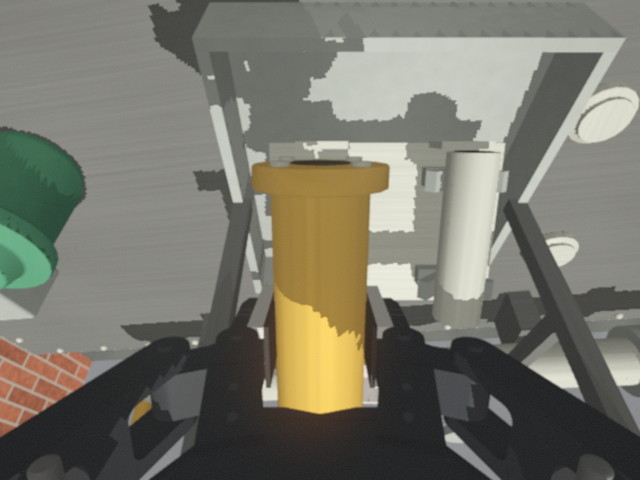

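The valve is held square between the pads. Its near flange shows at (320,180), and the sleeve is undisturbed at (468,235). I'll fit the valve's pose in the hand.

```bash
cat > fit.py <<'E'
from h import *
from scipy.optimize import least_squares
def fit(f):
    c=dict(np.load(f)); w=cloud(c,c["mount"])  # tool frame
    hsv=cv2.cvtColor(c["color"],cv2.COLOR_RGB2HSV)
    m=(hsv[...,1]>120)&(hsv[...,0]>10)&(hsv[...,0]<32);mm=np.zeros(m.shape,bool);mm[140:420,245:395]=1
    p=w[m&mm&~np.isnan(w[...,0])]; p=p[abs(p[:,1])<.03]
    print(len(p),np.percentile(p,[0.5,50,99.5],axis=0).round(4))
    end=np.percentile(p[:,0],99); print("xend",p[:,0].max(),end)
    b=p[(p[:,0]<.045)&(abs(p[:,1])<.02)]
    g=lambda t:np.hypot(b[:,1]-t[0]-t[1]*b[:,0],b[:,2]-t[2]-t[3]*b[:,0])-.017
    r=least_squares(g,[0,0,-.01,0],loss='soft_l1',f_scale=.001); print("y0,ky,z0,kz",r.x.round(4),abs(r.fun).mean())
    # flange front rim
    fl=p[(abs(p[:,1])<.005)]; h=np.sort(fl[:,0]);print("x range mid strip",h[:3],h[-3:])
    for a in np.arange(.0,.07,.004):
        s=p[(p[:,0]>a)&(p[:,0]<a+.004)]
        if len(s)>5: print(a.round(3),len(s),s[:,1].min().round(4),s[:,1].max().round(4),s[:,2].min().round(4))
fit(__import__("sys").argv[1])
E
python3 fit.py w3.npz
```

```text
23437 [[-0.0263 -0.019  -0.0656]
 [ 0.024   0.0001 -0.0233]
 [ 0.0597  0.0192 -0.0129]]
xend 0.05983874798457123 0.05962251729130128
y0,ky,z0,kz [-0.0001  0.0023 -0.0076 -0.0041] 0.000678770317911053
x range mid strip [-0.0261305  -0.02584035 -0.02570736] [0.05976588 0.05976989 0.05979054]
0.0 955 -0.0162 0.0162 -0.0262
0.004 960 -0.0163 0.0162 -0.026
0.008 1130 -0.0163 0.0171 -0.0683
0.012 1000 -0.0163 0.0167 -0.0261
0.016 1030 -0.016 0.0159 -0.0264
0.02 1050 -0.0159 0.0158 -0.0267
0.024 1051 -0.016 0.016 -0.0263
0.028 1119 -0.0159 0.0163 -0.0262
0.032 1139 -0.0159 0.0162 -0.0264
0.036 1159 -0.0156 0.016 -0.0262
0.04 1186 -0.0158 0.0157 -0.0265
0.044 1248 -0.0162 0.0161 -0.0261
0.048 956 -0.016 0.0159 -0.0307
0.052 1820 -0.0216 0.0217 -0.0325
0.056 2043 -0.021 0.0214 -0.0322
```

```bash
python3 - <<'E'
from workcell import *
from h import *
T=tcp(get_obs())
plan(T,[((.43,-.20,.28),down(82),6),((.46,0,.28),down(88),7),((.6182,.187,.24),down(94.3),9)])
E
```

```text
[[[0.01, 0.09, -0.28, 0.0, 0.59, 0.0], [0.04, 0.08, -0.28, -0.01, 0.59, 0.0], [0.06, 0.09, -0.27, 0.0, 0.59, 0.0], [0.09, 0.08, -0.26, 0.0, 0.58, 0.0], [0.12, 0.09, -0.25, 0.0, 0.59, -0.01], [0.15, 0.08, -0.24, -0.01, 0.59, 0.0], [-0.01, 0.58, 0.0, 0.0, 0.0, -0.09], [-0.01, 0.58, 0.0, 0.0, 0.0, -0.08]]]
[[[-0.02, 0.57, 0.0, 0.0, 0.0, -0.09], [-0.04, 0.58, 0.0, 0.0, 0.0, -0.08], [-0.04, 0.58, 0.0, 0.0, 0.0, -0.09], [-0.05, 0.58, 0.0, 0.0, 0.0, -0.08], [-0.05, 0.57, 0.0, 0.0, 0.0, -0.09], [-0.34, 0.43, 0.09, 0.0, 0.0, -0.07], [-0.34, 0.42, 0.09, 0.0, 0.0, -0.07], [-0.35, 0.42, 0.09, 0.0, 0.0, -0.07]]]
[[[-0.35, 0.42, 0.09, 0.0, 0.0, -0.07], [-0.36, 0.41, 0.09, 0.0, 0.0, -0.07], [-0.36, 0.4, 0.08, 0.0, 0.0, -0.07], [-0.37, 0.4, 0.09, 0.0, 0.0, -0.07], [-0.37, 0.4, 0.09, 0.0, 0.0, -0.07], [-0.38, 0.39, 0.09, 0.0, 0.0, -0.07]]]
end [0.6183 0.1868 0.2401]
```

send_rows:
  increments:
    - [[0.01, 0.09, -0.28, 0, 0.59, 0], [0.04, 0.08, -0.28, -0.01, 0.59, 0], [0.06, 0.09, -0.27, 0, 0.59, 0], [0.09, 0.08, -0.26, 0, 0.58, 0], [0.12, 0.09, -0.25, 0, 0.59, -0.01], [0.15, 0.08, -0.24, -0.01, 0.59, 0], [-0.01, 0.58, 0, 0, 0, -0.09], [-0.01, 0.58, 0, 0, 0, -0.08]]

```text
clock: 15.68
eef_pos: [0.4405, -0.1424, 0.2773]
tool_rot: [0.055, 0.999, 0.001, -0.0]
ft_force: [-0.0, 1.1, -3.8]
grip_width: 0.0319
```

send_rows:
  increments:
    - [[-0.02, 0.57, 0, 0, 0, -0.09], [-0.04, 0.58, 0, 0, 0, -0.08], [-0.04, 0.58, 0, 0, 0, -0.09], [-0.05, 0.58, 0, 0, 0, -0.08], [-0.05, 0.57, 0, 0, 0, -0.09], [-0.34, 0.43, 0.09, 0, 0, -0.07], [-0.34, 0.42, 0.09, 0, 0, -0.07], [-0.35, 0.42, 0.09, 0, 0, -0.07]]

```text
clock: 16.68
eef_pos: [0.5146, 0.0633, 0.2642]
tool_rot: [-0.002, 1.0, 0.001, 0.0]
ft_force: [-0.4, -0.1, -3.7]
grip_width: 0.0322
```

send_rows:
  increments:
    - [[-0.35, 0.42, 0.09, 0, 0, -0.07], [-0.36, 0.41, 0.09, 0, 0, -0.07], [-0.36, 0.4, 0.08, 0, 0, -0.07], [-0.37, 0.4, 0.09, 0, 0, -0.07], [-0.37, 0.4, 0.09, 0, 0, -0.07], [-0.38, 0.39, 0.09, 0, 0, -0.07], [0, 0, 0, 0, 0, 0], [0, 0, 0, 0, 0, 0]]

```text
clock: 17.68
eef_pos: [0.6189, 0.1869, 0.2373]
tool_rot: [-0.038, 0.999, 0.001, -0.001]
ft_force: [0.4, -0.5, -2.9]
grip_width: 0.0324
```

```bash
python3 - <<'E'
from workcell import *
from h import *
o=get_obs();print(o["ft_force"],o["grip_width"],o["joint_pos"].round(2))
c=camera("wrist");T=tcp(o);print(T.round(4))
np.savez("w4.npz",T=T,**c);cv2.imwrite("pics/w4.png",c["color"][:,:,::-1])
plan(T,[((.6182,.187,.10),down(94.3),6),((.6182,.187,.062),down(94.3),4)])
E
python3 fit.py w4.npz
```

```text
[ 0.36580012 -0.46633511 -2.9191789 ] 0.03237132688254474 [0.29 0.55 0.46 1.48 0.   0.22]
[[-0.9971 -0.0759 -0.0022  0.6189]
 [-0.0759  0.9971  0.0021  0.1869]
 [ 0.002   0.0022 -1.      0.2373]
 [ 0.      0.      0.      1.    ]]
[[[0.0, 0.0, 0.46, 0.0, 0.0, 0.0], [0.0, 0.0, 0.46, 0.0, 0.0, 0.0], [0.0, 0.0, 0.45, 0.01, -0.01, 0.0], [0.01, 0.0, 0.46, 0.0, 0.0, 0.0], [0.0, 0.0, 0.46, 0.0, 0.0, 0.0], [0.0, 0.0, 0.46, 0.0, 0.0, 0.01], [0.0, 0.0, 0.19, 0.0, 0.0, 0.0], [0.0, 0.0, 0.19, 0.0, 0.0, 0.0]]]
[[[0.0, 0.0, 0.19, 0.0, 0.0, 0.0], [0.0, 0.0, 0.19, 0.0, 0.0, 0.0]]]
end [0.6182 0.187  0.0618]
23437 [[-0.0264 -0.0189 -0.031 ]
 [ 0.0245  0.0003 -0.0228]
 [ 0.0598  0.0198 -0.012 ]]
xend 0.0600298298555987 0.059791923406367395
y0,ky,z0,kz [ 0.0001  0.0026 -0.0071 -0.0045] 0.0005435525139003154
x range mid strip [-0.02649383 -0.02585658 -0.02583686] [0.05991386 0.05992136 0.05993905]
0.0 930 -0.0161 0.0164 -0.0253
0.004 960 -0.0159 0.0164 -0.0254
0.008 1069 -0.0166 0.0173 -0.0681
0.012 1006 -0.0161 0.0173 -0.0256
0.016 1028 -0.0158 0.0168 -0.0256
0.02 1049 -0.0157 0.0165 -0.0258
0.024 1069 -0.0159 0.0163 -0.0255
0.028 1108 -0.0157 0.0165 -0.0259
0.032 1156 -0.0158 0.0164 -0.0261
0.036 1168 -0.0159 0.0168 -0.0258
0.04 1202 -0.0157 0.0165 -0.0259
0.044 1244 -0.0159 0.0163 -0.0258
0.048 970 -0.0158 0.0207 -0.0288
0.052 1797 -0.021 0.022 -0.0319
0.056 2142 -0.0213 0.022 -0.0317
```

View pics/w4.png

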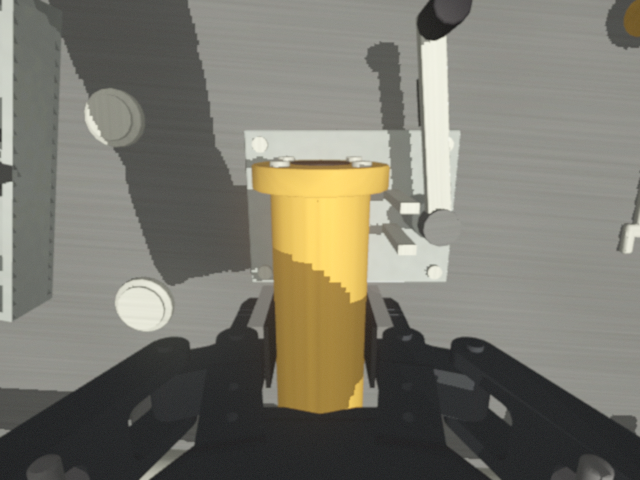

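The valve is in line over the stand, and the bar is aside with its knob at (443,15). I'll lower in stages and watch the force.

send_rows:
  increments:
    - [[0, 0, 0.46, 0, 0, 0], [0, 0, 0.46, 0, 0, 0], [0, 0, 0.45, 0.01, -0.01, 0], [0.01, 0, 0.46, 0, 0, 0], [0, 0, 0.46, 0, 0, 0], [0, 0, 0.46, 0, 0, 0.01], [0, 0, 0.19, 0, 0, 0], [0, 0, 0, 0, 0, 0]]

```text
clock: 18.73
eef_pos: [0.618, 0.1867, 0.0904]
tool_rot: [-0.037, 0.999, 0.0, -0.0]
ft_force: [0.6, 0.4, -3.2]
grip_width: 0.0321
```

```bash
python3 - <<'E'
from workcell import *
from h import *
o=get_obs();T=tcp(o);print(T.round(4),o["ft_force"])
plan(T,[((.6182,.187,.060),down(94.3),3),((.6182,.187,.050),down(94.3),3)])
E
```

```text
[[-9.973e-01 -7.380e-02 -1.000e-03  6.180e-01]
 [-7.380e-02  9.973e-01  4.000e-04  1.867e-01]
 [ 9.000e-04  5.000e-04 -1.000e+00  9.040e-02]
 [ 0.000e+00  0.000e+00  0.000e+00  1.000e+00]] [ 0.56661655  0.38145946 -3.23527613]
[[[0.0, 0.0, 0.2, 0.0, 0.0, 0.0], [0.0, 0.0, 0.21, 0.0, 0.0, 0.0], [-0.01, 0.01, 0.2, 0.0, -0.01, -0.01], [0.0, 0.0, 0.07, 0.0, 0.0, 0.0], [0.0, 0.0, 0.06, 0.0, 0.0, 0.0], [0.0, 0.0, 0.07, 0.0, 0.0, 0.0]]]
end [0.6184 0.1873 0.0499]
```

send_rows:
  increments:
    - [[0, 0, 0.2, 0, 0, 0], [0, 0, 0.21, 0, 0, 0], [-0.01, 0.01, 0.2, 0, -0.01, -0.01], [0, 0, 0.06, 0, 0, 0], [0, 0, 0.06, 0, 0, 0], [0, 0, 0, 0, 0, 0]]

```text
clock: 19.48
eef_pos: [0.6188, 0.1878, 0.0539]
tool_rot: [-0.038, 0.999, 0.0, 0.001]
ft_force: [-0.3, 0.3, -4.4]
grip_width: 0.0325
```

send_rows:
  increments:
    - [[0, 0, 0.04, 0, 0, 0], [0, 0, 0.03, 0, 0, 0], [0, 0, 0, 0, 0, 0]]

```text
clock: 19.85
eef_pos: [0.6195, 0.1875, 0.0515]
tool_rot: [-0.038, 0.999, 0.0, 0.002]
ft_force: [-0.1, -2.7, 1.3]
grip_width: 0.0323
```

send_rows:
  increments:
    - [[0, 0, 0.02, 0, 0, 0], [0, 0, 0, 0, 0, 0]]

```text
clock: 20.1
eef_pos: [0.6196, 0.1873, 0.0512]
tool_rot: [-0.038, 0.999, -0.0, 0.002]
ft_force: [-1.5, -4.0, 5.8]
grip_width: 0.0319
```

send_rows:
  increments:
    - [[0, 0, 0, 0, 0, 0], [0, 0, 0, 0, 0, 0], [0, 0, 0, 0, 0, 0], [0, 0, 0, 0, 0, 0]]
  grip: 0.3

```text
clock: 20.6
eef_pos: [0.6187, 0.188, 0.0493]
tool_rot: [-0.038, 0.999, 0.0, 0.001]
ft_force: [0.6, -0.5, 0.2]
grip_width: 0.06
```

send_rows:
  increments:
    - [[0, 0, -0.3, 0, 0, 0], [0, 0, -0.6, 0, 0, 0], [0, 0, -0.9, 0, 0, 0], [0, 0, -0.9, 0, 0, 0], [0, 0, -0.9, 0, 0, 0], [0.6, 0, -0.7, 0, 0, 0], [0.6, 0, -0.2, 0, 0, 0], [0, 0, 0, 0, 0, 0]]

```text
clock: 21.6
eef_pos: [0.5578, 0.1833, 0.278]
tool_rot: [-0.038, 0.999, 0.001, 0.003]
ft_force: [0.7, -0.2, 0.3]
grip_width: 0.0601
```

```bash
python3 - <<'E'
from workcell import *
from h import *
o=get_obs();T=tcp(o);print(T.round(4))
c=camera("wrist");np.savez("w5.npz",T=T,**c);cv2.imwrite("pics/w5.png",c["color"][:,:,::-1])
w=cloud(c,T@c["mount"]);z=w[...,2]
hsv=cv2.cvtColor(c["color"],cv2.COLOR_RGB2HSV)
m=(hsv[...,1]>120)&(hsv[...,0]>10)&(hsv[...,0]<32)&(z>.02)&(w[...,1]>.1)&(w[...,1]<.27)&(w[...,0]>.5)
p=w[m];Z=R.from_euler('z',CY).as_matrix();q=(p-[.6182,.187,.058])@Z
print(len(p),np.percentile(q,[.5,50,99.5],axis=0).round(4),q[:,0].min(),q[:,0].max())
from scipy.optimize import least_squares
b=q[abs(q[:,0])<.045]
r=least_squares(lambda t:np.hypot(b[:,1]-t[0]-t[1]*b[:,0],b[:,2]-t[2]-t[3]*b[:,0])-.017,[0,0,0,0],loss='soft_l1',f_scale=.001);print(r.x.round(4))
k=w[(hsv[...,2]<90)&(z>.1)&(z<.14)&(w[...,1]>.15)&(w[...,1]<.32)&(w[...,0]<.55)];print("knob",len(k),np.median(k,0),k.min(0),k.max(0))
E
```

```text
[[-0.997  -0.0769  0.0059  0.5578]
 [-0.0768  0.997   0.0023  0.1833]
 [-0.0061  0.0018 -1.      0.278 ]
 [ 0.      0.      0.      1.    ]]
4070 [[-0.0587 -0.02   -0.0014]
 [-0.0002 -0.0004  0.0156]
 [ 0.0601  0.0202  0.0237]] -0.05895252417051735 0.06123034608502674
[-0.0003 -0.0005  0.0002  0.0002]
knob 789 [0.47044649 0.25274631 0.12470901] [0.45799657 0.24152876 0.10004331] [0.48024128 0.26416325 0.12762997]
```

View pics/w5.png

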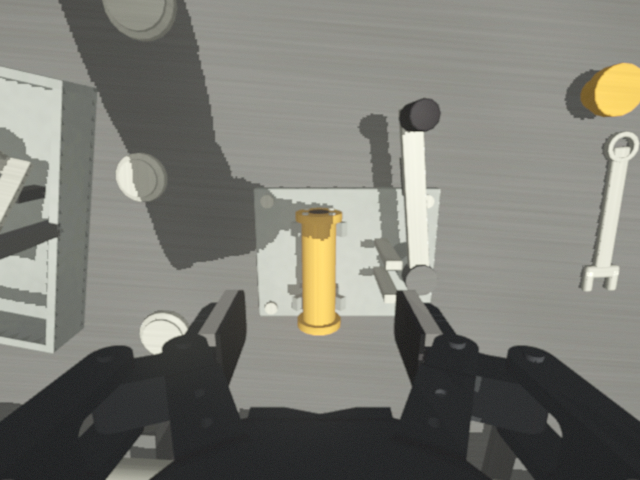

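The valve sits within about 1 mm of the cradle, level, with its flanges at (318,215) and (320,325). The knob is at (420,113), world (0.469, 0.253). I'll grip it again.

```bash
python3 - <<'E'
from workcell import *
from h import *
T=tcp(get_obs())
plan(T,[((.4692,.253,.15),down(100),6),((.4692,.253,.099),down(100),4)])
E
```

```text
[[[0.28, 0.25, 0.42, 0.0, 0.0, -0.09], [0.28, 0.26, 0.42, 0.0, 0.01, -0.1], [0.27, 0.27, 0.42, 0.0, 0.0, -0.09], [0.27, 0.26, 0.43, 0.0, 0.01, -0.09], [0.26, 0.27, 0.42, 0.01, 0.0, -0.1], [0.26, 0.28, 0.42, 0.0, 0.01, -0.09], [0.0, 0.0, 0.25, 0.0, 0.0, 0.0], [0.0, 0.0, 0.26, 0.0, 0.0, 0.0]]]
[[[0.0, 0.0, 0.25, 0.0, 0.0, 0.0], [0.0, 0.0, 0.26, 0.0, 0.0, 0.0]]]
end [0.4692 0.2529 0.099 ]
```

send_rows:
  increments:
    - [[0.28, 0.25, 0.42, 0, 0, -0.09], [0.28, 0.26, 0.42, 0, 0.01, -0.1], [0.27, 0.27, 0.42, 0, 0, -0.09], [0.27, 0.26, 0.43, 0, 0.01, -0.09], [0.26, 0.27, 0.42, 0.01, 0, -0.1], [0.26, 0.28, 0.42, 0, 0.01, -0.09], [0, 0, 0, 0, 0, 0]]
  grip: 0

```text
clock: 22.52
eef_pos: [0.4673, 0.2525, 0.1459]
tool_rot: [-0.088, 0.996, -0.002, -0.004]
ft_force: [0.1, 0.4, -0.0]
grip_width: 0.0855
```

```bash
python3 - <<'E'
from workcell import *
from h import *
T=tcp(get_obs());print(T.round(4))
plan(T,[((.4692,.253,.099),down(100),4)])
E
```

```text
[[-0.9846 -0.1745 -0.0076  0.4673]
 [-0.1745  0.9847 -0.0041  0.2525]
 [ 0.0082 -0.0028 -1.      0.1459]
 [ 0.      0.      0.      1.    ]]
[[[-0.01, 0.0, 0.23, 0.0, -0.01, 0.0], [-0.01, 0.0, 0.24, -0.01, -0.01, 0.0], [-0.01, 0.0, 0.23, 0.0, -0.02, 0.0], [-0.01, 0.0, 0.24, -0.01, -0.01, 0.0]]]
end [0.4691 0.2527 0.0989]
```

send_rows:
  increments:
    - [[-0.01, 0, 0.23, 0, -0.01, 0], [-0.01, 0, 0.24, -0.01, -0.01, 0], [-0.01, 0, 0.23, 0, -0.02, 0], [-0.01, 0, 0.24, -0.01, -0.01, 0], [0, 0, 0, 0, 0, 0]]

```text
clock: 23.15
eef_pos: [0.47, 0.2523, 0.0996]
tool_rot: [-0.087, 0.996, 0.001, 0.001]
ft_force: [-0.1, 0.4, -0.6]
grip_width: 0.0854
```

send_rows:
  increments:
    - [[0, 0, 0, 0, 0, 0], [0, 0, 0, 0, 0, 0], [0, 0, 0, 0, 0, 0], [0, 0, 0, 0, 0, 0], [0, 0, 0, 0, 0, 0], [0, 0, 0, 0, 0, 0]]
  grip: 1

```text
clock: 23.9
eef_pos: [0.4709, 0.2532, 0.1014]
tool_rot: [-0.087, 0.996, 0.002, 0.003]
ft_force: [-1.5, -0.3, 3.4]
grip_width: 0.0224
```

send_rows:
  increments:
    - [[0, 0, -0.21, 0, 0, 0], [0, 0, -0.21, 0, 0, 0], [0, 0, -0.21, 0, 0, 0], [0, 0, -0.21, 0, 0, 0], [0, 0, 0, 0, 0, 0]]

```text
clock: 24.52
eef_pos: [0.4712, 0.253, 0.1424]
tool_rot: [-0.087, 0.996, 0.001, 0.003]
ft_force: [5.4, 3.0, -8.7]
grip_width: 0.0221
```

```bash
python3 - <<'E'
from workcell import *
from h import *
T=tcp(get_obs());print(T.round(4));P=T[:3,3]
s0=1.447;print(knob(s0))
tg=[]
for s in np.linspace(s0,0.0,14)[1:]:
    tg.append(((*knob(s),P[2]),R.from_euler('z',s0-s).as_matrix()@T[:3,:3],1))
plan(T,tg)
E
```

```text
[[-0.9849 -0.1731  0.0052  0.4712]
 [-0.1731  0.9849  0.0032  0.253 ]
 [-0.0057  0.0023 -1.      0.1424]
 [ 0.      0.      0.      1.    ]]
[0.46885718 0.25285703]
[[[0.02, -0.32, 0.0, 0.0, 0.0, -0.64], [-0.02, -0.32, 0.0, -0.01, 0.0, -0.64], [-0.03, -0.32, 0.0, 0.0, 0.0, -0.63], [-0.03, -0.32, 0.0, -0.01, 0.01, -0.64], [-0.02, -0.32, 0.0, 0.0, 0.0, -0.64], [-0.03, -0.32, 0.0, 0.0, 0.0, -0.64], [-0.02, -0.33, 0.0, -0.01, 0.0, -0.63], [-0.03, -0.32, -0.01, 0.0, 0.0, -0.64]]]
[[[-0.03, -0.32, 0.0, 0.0, 0.0, -0.64], [-0.02, -0.32, 0.0, -0.01, 0.0, -0.64], [-0.03, -0.32, 0.0, 0.0, 0.01, -0.64], [-0.02, -0.32, 0.0, 0.0, 0.0, -0.63], [-0.03, -0.33, 0.0, -0.01, 0.0, -0.64]]]
end [0.6221 0.137  0.1425]
```

send_rows:
  increments:
    - [[-0.01, -0.32, 0, 0, 0, -0.64], [-0.02, -0.32, 0, -0.01, 0, -0.64], [-0.02, -0.32, 0, 0, 0, -0.63], [-0.02, -0.32, 0, -0.01, 0.01, -0.64], [-0.02, -0.32, 0, 0, 0, -0.64], [-0.02, -0.32, 0, 0, 0, -0.64], [-0.02, -0.33, 0, -0.01, 0, -0.63], [-0.03, -0.32, -0.01, 0, 0, -0.64]]

```text
clock: 25.52
eef_pos: [0.5449, 0.1545, 0.1423]
tool_rot: [-0.509, 0.861, 0.005, 0.004]
ft_force: [5.6, 9.8, -8.3]
grip_width: 0.0224
```

send_rows:
  increments:
    - [[-0.03, -0.32, 0, 0, 0, -0.64], [-0.02, -0.32, 0, -0.01, 0, -0.64], [0, 0, 0, 0, 0, 0]]

```text
clock: 25.9
eef_pos: [0.5745, 0.1429, 0.1416]
tool_rot: [-0.601, 0.8, 0.005, 0.003]
ft_force: [3.7, 8.1, -9.7]
grip_width: 0.0225
```

```bash
python3 - <<'E'
from workcell import *
from h import *
o=get_obs();T=tcp(o);print(T.round(4),o["ft_force"],o["joint_pos"].round(2));P=T[:3,3]
d=P[:2]-PIV;s0=CY-np.pi/2-np.arctan2(d[1],d[0]);print("s",s0,np.hypot(*d))
tg=[]
for s in np.linspace(s0,0.0,5)[1:]:
    tg.append(((*knob(s),P[2]),R.from_euler('z',s0-s).as_matrix()@T[:3,:3],1))
plan(T,tg)
E
```

```text
[[-0.2785 -0.9604 -0.0014  0.5745]
 [-0.9604  0.2784  0.0121  0.1429]
 [-0.0113  0.0048 -0.9999  0.1416]
 [ 0.      0.      0.      1.    ]] [ 3.67752951  8.14898607 -9.73868595] [ 0.24  0.48  0.09  1.18  0.01 -1.05]
s 0.3323255001320071 0.14328433383088787
[[[0.02, -0.24, 0.0, -0.01, 0.0, -0.48], [-0.02, -0.24, 0.0, 0.0, 0.0, -0.47], [-0.01, -0.24, 0.0, -0.01, 0.01, -0.48], [-0.02, -0.24, 0.0, 0.0, 0.0, -0.47]]]
end [0.6218 0.137  0.1414]
```

send_rows:
  increments:
    - [[0, -0.24, 0, -0.01, 0, -0.48], [-0.02, -0.24, 0, 0, 0, -0.47], [-0.01, -0.24, 0, -0.01, 0.01, -0.48], [-0.02, -0.24, 0, 0, 0, -0.47], [0, 0, 0, 0, 0, 0]]

```text
clock: 26.52
eef_pos: [0.621, 0.1383, 0.1407]
tool_rot: [0.724, -0.689, -0.006, -0.001]
ft_force: [2.6, 8.1, -9.5]
grip_width: 0.0226
```

```bash
python3 - <<'E'
from workcell import *
from h import *
o=get_obs();T=tcp(o);print(T.round(4),o["ft_force"]);P=T[:3,3]
d=P[:2]-PIV;print("s",CY-np.pi/2-np.arctan2(d[1],d[0]),np.hypot(*d))
c=camera("wrist");cv2.imwrite("pics/w6.png",c["color"][:,:,::-1])
E
```

```text
[[ 0.0496 -0.9987 -0.007   0.621 ]
 [-0.9987 -0.0497  0.0106  0.1383]
 [-0.0109  0.0065 -0.9999  0.1407]
 [ 0.      0.      0.      1.    ]] [ 2.57679147  8.07254482 -9.53209323]
s 0.005402762603834876 0.14355402281517002
```

View pics/w6.png

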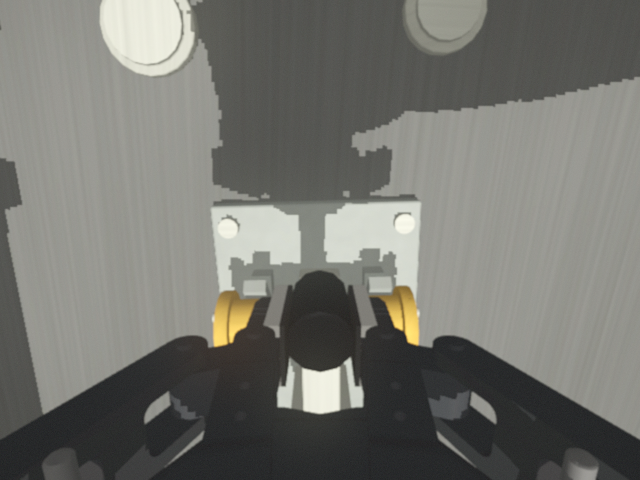

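The bar is across the valve and symmetric between the flanges at (237,315) and (402,315), knob at (320,320). I'll lower it.

send_rows:
  increments:
    - [[0, 0, 0.1, 0, 0, 0], [0, 0, 0.15, 0, 0, 0], [0, 0, 0.15, 0, 0, 0], [0, 0, 0.1, 0, 0, 0], [0, 0, 0.08, 0, 0, 0], [0, 0, 0, 0, 0, 0], [0, 0, 0, 0, 0, 0]]

```text
clock: 27.45
eef_pos: [0.6206, 0.1383, 0.1126]
tool_rot: [0.724, -0.69, -0.006, -0.002]
ft_force: [2.1, 7.9, -8.3]
grip_width: 0.0227
```

send_rows:
  increments:
    - [[0, 0, 0.05, 0, 0, 0], [0, 0, 0.05, 0, 0, 0], [0, 0, 0, 0, 0, 0]]

```text
clock: 27.82
eef_pos: [0.6207, 0.1382, 0.1096]
tool_rot: [0.724, -0.69, -0.005, -0.002]
ft_force: [0.3, 7.0, 1.1]
grip_width: 0.0225
```

The bar is in contact with the valve. I'll release it, rise and look.

send_rows:
  increments:
    - [[0, 0, 0, 0, 0, 0], [0, 0, 0, 0, 0, 0], [0, 0, 0, 0, 0, 0], [0, 0, 0, 0, 0, 0], [0, 0, 0, 0, 0, 0]]
  grip: 0

```text
clock: 28.45
eef_pos: [0.6207, 0.1355, 0.1088]
tool_rot: [0.724, -0.69, -0.004, -0.0]
ft_force: [-0.3, 0.1, -0.2]
grip_width: 0.0857
```

send_rows:
  increments:
    - [[0, 0, -0.3, 0, 0, 0], [0, 0, -0.5, 0, 0, 0], [0, 0, -0.8, 0, 0, 0], [0, 0, -0.9, 0, 0, 0], [0, 0, -0.9, 0, 0, 0], [0, 0, -0.2, 0, 0, 0], [0, 0, 0, 0, 0, 0], [0, 0, 0, 0, 0, 0]]

```text
clock: 29.45
eef_pos: [0.6209, 0.1345, 0.2871]
tool_rot: [0.724, -0.69, -0.005, 0.001]
ft_force: [-0.3, -0.4, -0.2]
grip_width: 0.0853
```

```bash
python3 - <<'E'
from workcell import *
from h import *
o=get_obs();T=tcp(o);print(T.round(4),o["ft_force"],o["grip_width"])
c=camera("wrist");np.savez("w7.npz",T=T,**c)
t=camera("scene");np.savez("s7.npz",**t)
cv2.imwrite("pics/w7.png",np.hstack([cv2.resize(c["color"],(400,300)),cv2.resize(t["color"],(400,300))])[:,:,::-1])
w=cloud(c,T@c["mount"]);z=w[...,2];hsv=cv2.cvtColor(c["color"],cv2.COLOR_RGB2HSV)
Z=R.from_euler('z',CY).as_matrix()
m=(hsv[...,1]>120)&(hsv[...,0]>10)&(hsv[...,0]<32)&(z>.02)&(w[...,1]>.1)&(w[...,1]<.27)&(w[...,0]>.5)
q=(w[m]-[.6182,.187,.058])@Z
from scipy.optimize import least_squares
b=q[abs(q[:,0])<.045]
r=least_squares(lambda t:np.hypot(b[:,1]-t[0]-t[1]*b[:,0],b[:,2]-t[2]-t[3]*b[:,0])-.017,[0,0,0,0],loss='soft_l1',f_scale=.001);print(len(b),r.x.round(4),q[:,0].min(),q[:,0].max())
near=(abs(w[...,0]-.622)<.03)&(abs(w[...,1]-.138)<.03)
k=w[near&(z>.12)&(z<.15)];print("knob",len(k),np.median(k,0),k.min(0),k.max(0))
bar=w[(z>.082)&(z<.105)&(hsv[...,1]<60)&(hsv[...,2]>110)&(w[...,1]>.15)&(w[...,1]<.235)&(abs(w[...,0]-.62)<.03)]
print("bar",len(bar),np.median(bar,0)); l=cv2.fitLine(bar[:,:2].astype(np.float32),cv2.DIST_HUBER,0,.001,.001).ravel();print(np.degrees(np.arctan2(l[1],l[0])))
E
```

```text
[[ 0.0483 -0.9988 -0.0079  0.6209]
 [-0.9988 -0.0484  0.0053  0.1345]
 [-0.0057  0.0077 -1.      0.2871]
 [ 0.      0.      0.      1.    ]] [-0.31645607 -0.43088451 -0.17171369] 0.08532497780959097
2183 [ 0.     -0.0007  0.0001 -0.    ] -0.05739288180362103 0.060789915556944844
knob 719 [0.62052703 0.13551867 0.13268339] [0.60911871 0.12511987 0.12033928] [0.63231852 0.14886534 0.13478364]
bar 1461 [0.61682863 0.19520107 0.09279948]
-86.638916
```

View pics/w7.png

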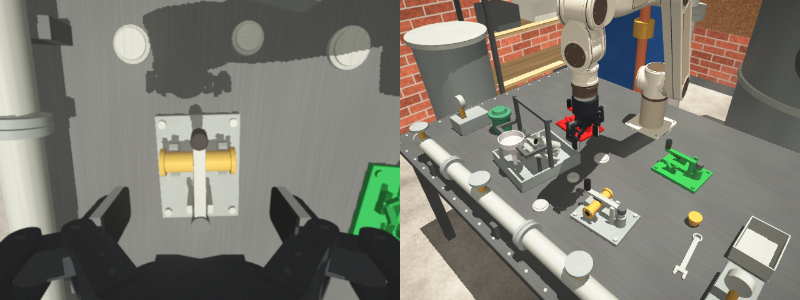

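The valve is clamped at (198,162) with the bar across it and its knob at (198,137). The lift is about 8 mm, the swing about 0.02 rad and the valve's offset under 2 mm. The gripper is clear, so I'm handing in.

```bash
python3 -c "
from workcell import *
print(job_done())"
```

```text
the job is handed in; nothing more can be done
None
```

The valve is clamped in the grey stand, and I handed the job in at about 29.5 s of the 72 s. I lifted the bar and turned it aside to about 1.45 rad. I drew the valve out square to the slope with the tool leaned back and laid it in the vee blocks. Then I swung the bar back over at about 0.04 lift, lowered it onto the valve and let go.

My last checks, from wrist-camera fits after release:
- **Valve:** within about 2 mm of the cradle along the axis and under 1 mm across and in height. Its tilt and yaw were below 0.001 rad.
- **Bar:** knob top at 0.133 m, so the lift reads about 0.008. Swing is about 0.02 rad.
- **Gripper:** clear of everything, with a wrist force of about 0.5 N.

No check failed or disagreed. I did not measure the sleeve and bystanders again at the end. In the wrist picture after the valve came out, the sleeve was still in its bay, and nothing touched the bystanders on the way.

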